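# Lock the bayonet lid of a bench pressure vessel

### The job

Lock the lid of the steel pressure vessel. First draw the yellow safety catch back so that it no longer covers the lever, and leave it drawn back; then lift the red-knobbed lever out of its notch, swing it over the keeper to the notch marked green, let it drop fully into that notch and let go. Leave the bottles, glassware and rack around it standing where they are.

Things in the scene. Friction and masses are not known exactly. Their poses are not given: they have to be found in the camera images.
- vessel: Fixed pressure vessel: aluminium pot, 220 mm diameter; its steel lid (top 115 mm above the table) turns with the lever about the pot's vertical axis. Origin: centre of its underside; z up. Its -x side (towards the robot, within 20 degrees) carries a black curved keeper 125 mm from the axis with two open notches, 34 mm wide: the first on the +y side, the green-marked one on the -y side.
- green_notch (a point): Middle of the notch with the green horn and tab, at the height of the lowered lever's centre line: 125 mm from the pivot, 135 mm above the table, in the direction 210 degrees counter-clockwise from the vessel's x axis (the first notch is at 150). The keeper between the notches rises 16 mm above the underside of the lowered lever, its top 145 mm above the table.
- lever_pivot (a point): Point on the vessel's vertical axis, 135 mm above the table, where the lever is hinged to the lid. Axes as the vessel's. The lever turns about the vertical through it (with the lid) and lifts about a level hinge through it.
- lever_knob (a point): Centre of the lever's red ball knob, 34 mm diameter: 185 mm out from the pivot along the bar and 35 mm above the bar's centre line (170 mm above the table when down), on a 12 mm stem. The bar is 16 mm wide, 12 mm high, centred on the pivot's height, 189 mm long. Axes: -x outward along the bar, y level across it. It weighs about 0.3 kg and falls by itself; turning the lid takes about 2 N here.
- lid (a joint): Turn of lid and lever about the vertical, rad, counter-clockwise from above: 0 = lever in the middle of the first notch (150 degrees in the vessel's frame), 1.05 = middle of the green notch (210 degrees). Stops at -0.08 and 1.13. Stays where it is left.
- lever (a joint): Lift of the lever, rad: 0 = fully down (in a notch), 0.13 = its underside just clears the keeper's top, 0.5 = upper stop. Lifting by 0.22 raises the ball by some 40 mm and brings it 12 mm inward.
- catch (a joint): Travel of the safety catch, m: 0 = closed (its tongue lies over the lever in the first notch and stops it from being lifted), 0.030 and more = clear of the lever, 0.045 = drawn back against its stop. Slides level; takes 2 to 3 N, stays where it is left.
- catch_post (a point): Point half-way up the catch's yellow upright finger post: 18 mm diameter, from 151 to 201 mm above the table, this point at 178 mm. Its +y axis is the way the catch draws back: level, square to the lever in its first notch, away from it. Closed, the post stands 40 mm beside the lever's centre line, 120 mm out from the pivot.
- wash_bottle: White bottle with blue cap, 64 mm diameter, 150 mm tall; origin: centre of its underside. Leave alone.
- beaker: Glass beaker, 72 mm diameter, 90 mm tall; origin: centre of its underside. Leave alone.
- tube_rack: Blue empty tube rack, 200 x 90 x 58 mm (x, y, z); origin: centre of its underside. Leave alone.
- amber_bottle: Brown bottle with black cap, 90 mm diameter, 190 mm tall; origin: centre of its underside. Leave alone.
- drink_flask: Pinkish flask with pink cap, 72 mm diameter, 200 mm tall; origin: centre of its underside. Leave alone.
- basin: White bowl, 130 mm diameter, 50 mm tall; origin: centre of its underside. Leave alone.

How it is judged:
On the way, in this order (a step that is already met when the one before it is completed fails the run):
1. the safety catch is drawn back clear of the lever (30 mm or more) while the lever still lies in its first notch (value of joint catch above 0.03 m and value of joint lid below 0.2 rad), for 0.2 s.
2. the lever is lifted clear over the keeper, between the two notches (value of joint lever above 0.1 rad and value of joint lid above 0.2 rad), for 0.1 s.
At the end, for the whole second after the job is handed in: The lever lies at rest, fully down (lift under 0.03 rad) in the green notch (lid turned by more than 0.95 rad), the safety catch still drawn back by more than 30 mm, and the robot has let go (value of joint lid above 0.95 rad and value of joint lever below 0.03 rad and value of joint catch above 0.03 m and linear speed of lever below 0.02 m/s); the robot touches nothing.
It fails at once if a bystander is shifted by more than 30 mm or knocked over (distance of any of wash_bottle, beaker, tube_rack, amber_bottle, drink_flask, basin from where it was at the start of the episode above 0.03 m or angle between any of wash_bottle, beaker, amber_bottle, drink_flask, basin's own z axis and vertical above 0.5 rad).
It also fails if it takes over 56 s, if anything falls off the work surface, if the arm or the gripper's body presses on something with over 40 N, if the wrist force passes 120 N, or if a joint passes its speed limit or range.

### The arm

A 6-joint arm with a two-finger parallel gripper is mounted at the origin on the work surface. World frame = base frame: x ahead of the robot, y to its left, z up, the work surface at z = 0. Lengths are in m, angles in rad, forces in N, time in s.
With the tool pointing down it reaches from about 0.3 to 0.875 m from the base axis. Payload 6.4 kg.
Tool frame: the origin (TCP) lies at the centre of the arm's flange, where the gripper is bolted on; the fingertips stand 173 mm ahead of it and the grasp point (between the pads) lies 155 mm ahead of it; z points along the fingers, x is the direction in which the jaws open and shut, and the axes are right-handed (so a half turn about z gives the same grasp; the last joint's range is limited). The gripper opens to 85 mm and grips with 20 to 120 N. Pads are 22 mm wide; open, the fingers measure 114 mm over their backs; the gripper's body (76 mm by 85 mm) begins 54 mm behind the grasp point. The pads swing forward as they close: fully open they stand 13 mm farther back than shut.
Start: joints at [1.034, 0.181, 1.607, -0, 1.354, -0.206], TCP at [0.187, 0.544, 0.405] pointing down, gripper open.
Joint ranges: [-2.99, 2.99], [-0.89, 2.07], [0.3, 2.58], [-1.14, 4.28], [0, 2.63], [-3.12, 3.12]. Speed limits (rad/s): [2.57, 2.57, 3.01, 3.14, 3.14, 3.14].

### API

Orientations are given as a unit quaternion [w, x, y, z].
In Python, from bench import ctrl gives the robot as it stands. The module is installed in compiled form; this text tells all that it offers.
- The arm moves only by the tool move_arm, never from a script. Its argument "moves" is a list of rows, each an object of numbers: "gripper": the opening in per cent of the stroke, from 0 (shut) to 100 (fully open); "x", "y", "z": the shift along the tool's x, y, z in cm; "roll": the turn about the tool's z in degrees. In form: [{"gripper": .., "x": .., "y": .., "z": .., "roll": ..}, ...]. A call has 1 to 5 rows; each row shifts and turns the commanded pose from where the row before left it, along the tool's axes as they then stand; what a row does not reach is not made up. A row lasts 1/8 s, in which the tool goes at most 62.5 mm and 10.7 degrees, less where a joint would pass 70% of its speed; a pose out of reach is approached as far as the arm can. A call is refused whole if a number of a shift passes 6.25 or a number of a turn 10.7, either way. A call with a gripper value outside its range is refused whole. The fingers move at their own pace and stop on an object; the grip force is fixed at half the most. Time passes only in rows, so rows that do not move let the fingers close. It gives the time, the measured TCP pose, the force and the opening at its end, in the units of the state.
- ctrl.get_obs(): the state, without advancing time (a new reading comes with each control period).
- ctrl.camera(name): name is "side" or "top" or "wrist"; returns a dict with "img" (384x512x3 uint8, red, green, blue), "fx", "fy", "cx", "cy" (pixels), "world_from_camera" (4x4, takes a point from camera to world coordinates); the wrist camera has in their place "tool_from_camera" (4x4, takes a point from camera to tool coordinates, whose origin is the TCP and whose axes are the tool frame's). Camera axes: x right, y up, looking along -z (the intrinsics and any distortion apply to the point x, -y, -z); pixel columns grow to the right and rows downward; lengths in m; the calibration is good to about 2 mm. A picture is of the moment at which its call begins: read the wrist's pose just before it. There is no depth.
- ctrl.hand_in(): hands the job in, once; it reports no verdict.
The state is a dict: "time_s": time; "q": joint angles; "dq": joint speeds; "joint_efforts": joint torques, N m; "eef_pos": TCP position; "eef_rot": TCP orientation; "wrist_force": force on the tool from outside, world axes, zero at the start; "torque": the same for the moment, N m; "opening": opening from 0.0 (shut) to 1.0 (fully open).
Only numpy, scipy, OpenCV 4.12 (cv2) and the standard library are available. Lean on these libraries where they do the work, as an engineer would, in place of code of your own. Each camera call takes 0.05 s, during which the arm holds its last target. There are 200 camera calls.

## Working session

There is one attempt and no reset: what is moved stays moved. The work goes in short steps, Python scripts to look and compute and a tool call to move; the robot and the scene stay as the last step left them, time stands still between calls to the robot, and variables do not carry over. Pictures are saved under pics/ and viewed, about 8 in all and at most 12, crops included, and the job is handed in when it is done.

Besides the shell and the picture viewer there is one more tool, called after "Emit:" as a command line: name --argument value ..., lists and objects as JSON in quotes. move_arm: Moves the arm, as the interface text tells. Its arguments: {"type":"object","properties":{"moves":{"type":"array","items":{"type":"object","properties":{"gripper":{"type":"number"},"x":{"type":"number"},"y":{"type":"number"},"z":{"type":"number"},"roll":{"type":"number"}}}}},"required":["moves"]}

```bash
mkdir -p pics; cat > h.py <<'E'
import numpy as np, cv2
from bench import ctrl
def snap(n,f):
    o=ctrl.get_obs(); c=ctrl.camera(n); cv2.imwrite('pics/'+f,c['img'][:,:,::-1]); return c,o
E
python3 - <<'E'
from h import *
import pickle
d={}
for n in('side','top','wrist'):
    c,o=snap(n,n+'0.png'); d[n]=c; print(n,{k:(np.round(v,3).tolist() if k!='img' else 0) for k,v in c.items()})
pickle.dump(d,open('c0.pkl','wb')); print(o)
a=np.hstack([d['side']['img'],d['top']['img']])[:,:,::-1]
cv2.imwrite('pics/both.png',cv2.resize(a,(800,300)))
E
```

```text
side {'img': 0, 'fx': 393.786, 'fy': 393.786, 'cx': 257.607, 'cy': 184.561, 'world_from_camera': [[0.985, 0.126, -0.116, 0.366], [-0.171, 0.662, -0.729, -0.844], [-0.015, 0.738, 0.674, 0.899], [0.0, 0.0, 0.0, 1.0]]}
top {'img': 0, 'fx': 429.977, 'fy': 429.977, 'cx': 256.905, 'cy': 193.089, 'world_from_camera': [[-0.052, 0.978, -0.202, 0.245], [-0.999, -0.05, 0.012, -0.003], [0.002, 0.202, 0.979, 1.347], [0.0, 0.0, 0.0, 1.0]]}
wrist {'img': 0, 'fx': 280.405, 'fy': 280.405, 'cx': 252.298, 'cy': 189.883, 'tool_from_camera': [[1.0, -0.0, 0.001, 0.001], [-0.0, -0.962, -0.273, -0.069], [0.001, 0.273, -0.962, 0.029], [0.0, 0.0, 0.0, 1.0]]}
{'time_s': 0.1, 'q': array([ 1.03369306e+00,  1.81478723e-01,  1.60791434e+00,  4.96624728e-06,
        1.35379111e+00, -2.06267933e-01]), 'dq': array([-0.00031334, -0.0014482 , -0.00243735, -0.00044967, -0.00056074,
        0.00026734]), 'joint_efforts': array([ 1.48735300e-03, -4.45870364e+01, -3.52238560e+01, -2.14968081e-04,
        4.04144550e-03, -1.17473442e-05]), 'eef_pos': array([0.18662554, 0.54363083, 0.40386423]), 'eef_rot': array([ 3.17684822e-04,  8.13889844e-01,  5.81018665e-01, -7.29600354e-04]), 'wrist_force': array([ 0.95389521, -0.06157079, -0.39523329]), 'torque': array([ 0.00727922, -0.02787978,  0.02074892]), 'opening': 0.9993261160351312}
```

View pics/top0.png

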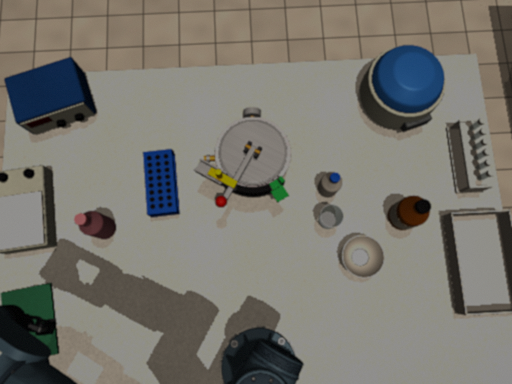

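View pics/side0.png

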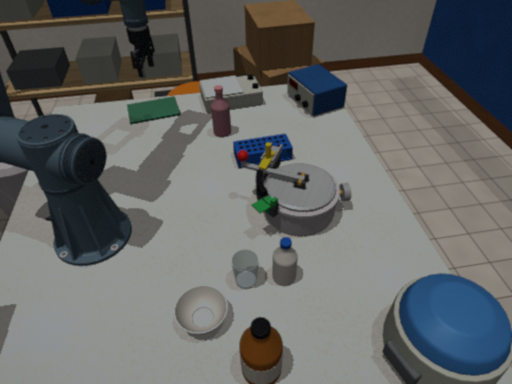

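The top view shows the knob at (221,201), the yellow catch at about (222,178), the green tab at (279,189) and the lid centre at about (253,150). The side view shows the knob at (243,155), the post at (268,150) and the green tab at (265,204).

```bash
cat >> h.py <<'E'
def ray(c,u,v):
    T=c['world_from_camera']; d=T[:3,:3]@np.array([(u-c['cx'])/c['fx'],-(v-c['cy'])/c['fy'],-1]); return T[:3,3],d/np.linalg.norm(d)
def onz(c,u,v,z):
    p,d=ray(c,u,v); return p+d*(z-p[2])/d[2]
def tri(r1,r2):
    (p,d),(q,e)=r1,r2; s=np.linalg.lstsq(np.c_[d,-e],q-p,rcond=None)[0]; a=p+d*s[0]; b=q+e*s[1]; return (a+b)/2,np.linalg.norm(a-b)
def blobs(img,lo,hi,roi):
    x0,y0,x1,y1=roi; h=cv2.cvtColor(img,cv2.COLOR_RGB2HSV); m=cv2.inRange(h,lo,hi); k=np.zeros_like(m); k[y0:y1,x0:x1]=m[y0:y1,x0:x1]
    n,_,st,ce=cv2.connectedComponentsWithStats(k); return [(st[i].tolist(),ce[i].round(1).tolist()) for i in np.argsort(-st[1:,4])[:2]+1] if n>1 else [],k
E
cat > m.py <<'E'
from h import *
import pickle
d=pickle.load(open('c0.pkl','rb')); t,s=d['top'],d['side']
R={}
for n,c,roi in(('t',t,(190,120,300,220)),('s',s,(225,130,350,230))):
    for k,lo,hi in(('red',(0,150,80),(8,255,255)),('yel',(22,150,90),(33,255,255)),('grn',(45,120,60),(80,255,255))):
        R[n+k],_=blobs(c['img'],lo,hi,roi); print(n,k,R[n+k])
k,e=tri(ray(t,*R['tred'][0][1]),ray(s,*R['sred'][0][1])); print('knob',k.round(4),e, onz(t,*R['tred'][0][1],.17),onz(s,*R['sred'][0][1],.17))
g,e=tri(ray(t,*R['tgrn'][0][1]),ray(s,*R['sgrn'][0][1])); print('grn',g.round(4),e)
im=cv2.resize(t['img'][125:220,180:300],None,fx=5,fy=5,interpolation=cv2.INTER_CUBIC)
im2=cv2.resize(s['img'][130:235,225:360],None,fx=4.5,fy=4.5,interpolation=cv2.INTER_CUBIC)
cv2.imwrite('pics/tc.png',im[:,:,::-1]);cv2.imwrite('pics/sc.png',im2[:,:,::-1])
E
python3 m.py
```

```text
t red [([216, 196, 11, 11, 93], [220.6, 200.9])]
t yel [([208, 168, 29, 20, 236], [222.4, 177.2]), ([210, 157, 4, 2, 6], [211.7, 157.7])]
t grn [([269, 177, 19, 24, 260], [278.0, 189.2])]
s red [([239, 152, 8, 7, 47], [242.3, 154.9])]
s yel [([259, 151, 16, 18, 112], [265.7, 161.1]), ([266, 143, 5, 4, 18], [267.8, 144.5])]
s grn [([253, 196, 24, 16, 211], [263.9, 203.3])]
knob [0.4707 0.0844 0.1687] 0.0012065171989541687 [0.47108639 0.08437788 0.17      ] [0.46992723 0.08266836 0.17      ]
grn [ 0.506  -0.0805  0.1194] 0.0017596819974724028
```

View pics/tc.png

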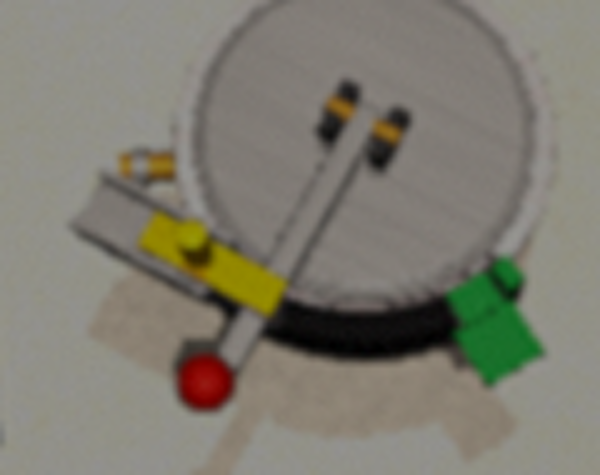

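View pics/sc.png

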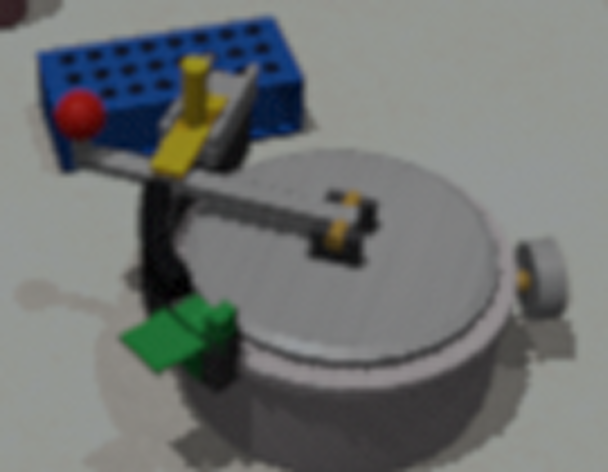

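```bash
cat >> m.py <<'E'
print('----')
P1=onz(t,252.6,152,.115); P2=onz(t,253,149.5,.141); 
print('lid c',P1,'hinge',P2)
k=k[:2]
for P in(P1,P2):
    v=P[:2]-k; print('dist',np.linalg.norm(v),'dir deg',np.degrees(np.arctan2(*v[::-1])))
po,e=tri(ray(t,218.5,172.3),ray(s,268.3,144.2)); print('post top',po,e,onz(t,218.5,172.3,.2))
for P in(P1,P2):
  u=(k-P[:2]);u/=np.linalg.norm(u); n=np.array([u[1],-u[0]]); 
  w=po[:2]-P[:2]; print('post along',w@u,'side',w@n, 'u',u,'n',n)
  a=np.arctan2(u[1],u[0])+np.pi/3; print('green notch lever knob end',P[:2]+.185*np.array([np.cos(a),np.sin(a)]),'vessel yaw',np.degrees(a)-210, 'notch',P[:2]+.125*np.array([np.cos(a),np.sin(a)]))
o=ctrl.get_obs()
from scipy.spatial.transform import Rotation as Ro
print(Ro.from_quat(o['eef_rot'][[1,2,3,0]]).as_matrix().round(3))
# bystanders
for n,(u,v),z in(('rackTL',(144,151),.058),('rackTR',(174,150),.058),('rackBR',(178,214),.058),('rackBL',(148,216),.058),('flask top',(84,218),.2),('wash',(334,178),.15),('beak',(329,213),.09)): print(n,onz(t,u,v,z).round(3))
E
python3 m.py | sed -n '/----/,$p'
```

```text
----
lid c [ 0.62513047 -0.01202258  0.115     ] hinge [ 0.62466641 -0.01337804  0.141     ]
dist 0.1820692608576495 dir deg -31.992078575652215
dist 0.18239914782681124 dir deg -32.43042822866535
post top [0.54824226 0.08549751 0.19596373] 0.0030194875199191494 [0.54562548 0.0851568  0.2       ]
post along 0.11687687573998584 side 0.04197333941110498 u [-0.84812135  0.52980201] n [0.52980201 0.84812135]
green notch lever knob end [ 0.46179718 -0.0988974 ] vessel yaw -1.9920785756521866 notch [ 0.51477014 -0.07072178]
post along 0.11752979060694507 side 0.0424708699290583 u [-0.84404324  0.53627512] n [0.53627512 0.84404324]
green notch lever knob end [ 0.46067326 -0.09900073] vessel yaw -2.4304282286653347 notch [ 0.51386023 -0.07123121]
[[ 0.325  0.946 -0.001]
 [ 0.946 -0.325 -0.001]
 [-0.001 -0.    -1.   ]]
rackTL [0.663 0.326 0.058]
rackTR [0.662 0.232 0.058]
rackBR [0.459 0.223 0.058]
rackBL [0.457 0.314 0.058]
flask top [0.437 0.451 0.2  ]
wash [ 0.525 -0.241  0.15 ]
beak [ 0.434 -0.229  0.09 ]
```

Emit:
move_arm --moves '[{"x":-2.6,"y":4.1},{"x":-2.6,"y":4.1},{"x":-2.6,"y":4.1},{"x":-2.6,"y":4.1},{"x":-2.6,"y":4.1}]'

```text
validation failed for argument at $.mo...
```

Emit:
move_arm --moves '[{"x":-2.6,"y":4.1},{"x":-2.6,"y":4.1},{"x":-2.6,"y":4.1},{"x":-2.6,"y":4.1},{"x":-2.6,"y":4.1}]'

```text
validation failed for argument at $.mo...
```

Emit:
move_arm --moves '[{"x":-2.8,"y":4.0},{"x":-2.8,"y":4.0},{"roll":6.6},{"roll":6.6},{}]'

```text
validation failed for argument at $.mo...
```

```bash
cat >> h.py <<'E'
from scipy.spatial.transform import Rotation as Ro
def wproj(c,o,p):
    R=Ro.from_quat(o['eef_rot'][[1,2,3,0]]).as_matrix(); T=c['tool_from_camera']
    q=T[:3,:3].T@(R.T@(np.array(p)-o['eef_pos'])-T[:3,3]); return c['cx']+c['fx']*q[0]/-q[2], c['cy']-c['fy']*q[1]/-q[2]
def wray(c,o,u,v):
    R=Ro.from_quat(o['eef_rot'][[1,2,3,0]]).as_matrix(); T=c['tool_from_camera']
    d=R@T[:3,:3]@np.array([(u-c['cx'])/c['fx'],-(v-c['cy'])/c['fy'],-1]); return o['eef_pos']+R@T[:3,3],d
def wz(c,o,u,v,z):
    p,d=wray(c,o,u,v); return p+d*(z-p[2])/d[2]
def delta(o,p,gz=None):
    "cm shift in tool axes to put the grasp point at p"
    R=Ro.from_quat(o['eef_rot'][[1,2,3,0]]).as_matrix(); g=o['eef_pos']+R@[0,0,.155]
    return (R.T@(np.array(p)-g)*100).round(2), np.degrees(np.arctan2(R[1,0],R[0,0]))
E
python3 - <<'E'
from h import *
c,o=snap('wrist','w1.png'); print(o['eef_pos'],o['q'].round(2),delta(o,(.546,.085,.182)))
for n,lo,hi in(('red',(0,150,60),(8,255,255)),('yel',(22,150,70),(33,255,255))): print(n,blobs(c['img'],lo,hi,(0,0,512,384))[0])
print(wproj(c,o,(.546,.085,.201)),wproj(c,o,(.47,.084,.17)))
E
```

```text
[0.18664246 0.5436568  0.40397118] [ 1.03  0.18  1.61  0.    1.35 -0.21] (array([-31.68,  48.89,   6.73]), np.float64(71.04707386435801))
red [([468, 127, 1, 1, 1], [468.0, 127.0])]
yel []
(np.float64(-26.165789190645512), np.float64(618.3504854037985)) (np.float64(-39.14218562850158), np.float64(539.2870614847328))
```

View pics/w1.png

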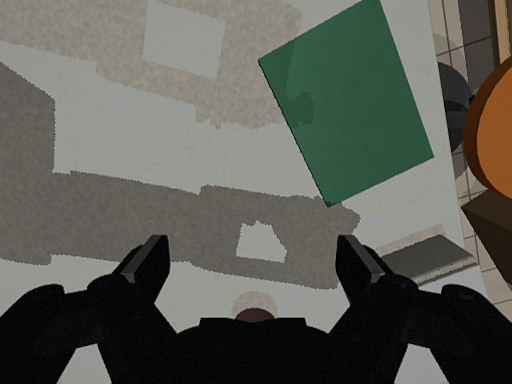

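The moves were refused, probably because every row needs all its fields, so the arm hasn't moved. This picture shows only empty table and the green mat. I'll resend with complete rows.

Emit:
move_arm --moves '[{"gripper":100,"x":-2.6,"y":4.1,"z":0,"roll":0},{"gripper":100,"x":-2.6,"y":4.1,"z":0,"roll":0},{"gripper":100,"x":-2.6,"y":4.1,"z":0,"roll":0},{"gripper":100,"x":-2.6,"y":4.1,"z":0,"roll":0},{"gripper":100,"x":-2.6,"y":4.1,"z":0,"roll":0}]'

```text
time_s: 0.82
eef_pos: [0.3391, 0.353, 0.4047]
eef_rot: [-0.0, 0.814, 0.581, 0.0]
wrist_force: [0.9, 0.8, -0.5]
opening: 1.005
```

Emit:
move_arm --moves '[{"gripper":100,"x":-2.6,"y":4.1,"z":0,"roll":0},{"gripper":100,"x":-2.6,"y":4.1,"z":0,"roll":0},{"gripper":100,"x":-2.6,"y":4.1,"z":0,"roll":0},{"gripper":100,"x":-2.6,"y":4.1,"z":0,"roll":0},{"gripper":100,"x":-2.6,"y":4.1,"z":0,"roll":0}]'

```text
time_s: 1.45
eef_pos: [0.4908, 0.1634, 0.4047]
eef_rot: [-0.0, 0.814, 0.581, 0.0]
wrist_force: [-0.7, 0.6, 0.4]
opening: 1.002
```

Emit:
move_arm --moves '[{"gripper":100,"x":-2.8,"y":4.0,"z":0,"roll":0},{"gripper":100,"x":-2.8,"y":4.0,"z":0,"roll":0},{"gripper":100,"x":0,"y":0,"z":0,"roll":6.6},{"gripper":100,"x":0,"y":0,"z":0,"roll":6.6},{"gripper":100,"x":0,"y":0,"z":0,"roll":0}]'

```text
time_s: 2.08
eef_pos: [0.5475, 0.0857, 0.4044]
eef_rot: [-0.0, 0.875, 0.484, -0.0]
wrist_force: [0.5, 0.5, -0.4]
opening: 1.002
```

```bash
python3 - <<'E'
from h import *
c,o=snap('wrist','w2.png'); print(o['eef_pos'],o['q'].round(2),delta(o,(.546,.085,.182)))
for n,lo,hi in(('red',(0,150,60),(8,255,255)),('yel',(22,150,70),(33,255,255))): print(n,blobs(c['img'],lo,hi,(0,0,512,384))[0])
print(wproj(c,o,(.546,.085,.201)),wproj(c,o,(.47,.084,.17)))
E
```

```text
[0.54753221 0.08566091 0.40439445] [-0.06  0.14  1.66  0.    1.35 -1.07] (array([-0.13, -0.08,  6.74]), np.float64(57.8862981300164))
red [([165, 92, 47, 48, 1586], [187.7, 115.7]), ([185, 140, 2, 1, 2], [185.5, 140.0])]
yel [([188, 183, 44, 28, 954], [207.1, 196.4]), ([256, 183, 39, 27, 663], [278.0, 192.6])]
(np.float64(249.05730557219832), np.float64(217.02072046075696)) (np.float64(191.02785176051376), np.float64(116.52658488865598))
```

View pics/w2.png

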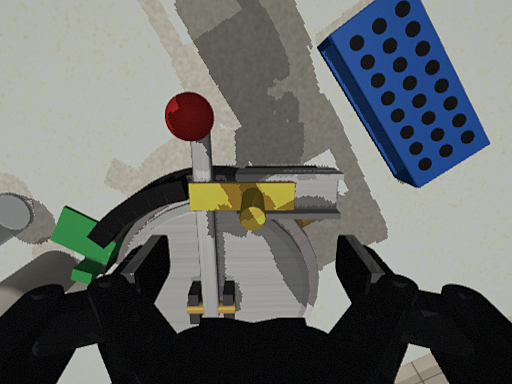

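The wrist view has the post top at about (254,214), the knob at (188,116) and the lever in its notch, all close to prediction. Next I grip the post.

Emit:
move_arm --moves '[{"gripper":100,"x":0.2,"y":-0.1,"z":2.3,"roll":0},{"gripper":100,"x":0,"y":0,"z":2.2,"roll":0},{"gripper":100,"x":0,"y":0,"z":2.2,"roll":0},{"gripper":0,"x":0,"y":0,"z":0,"roll":0},{"gripper":0,"x":0,"y":0,"z":0,"roll":0}]'

```text
time_s: 2.75
eef_pos: [0.5481, 0.0882, 0.3386]
eef_rot: [0.0, 0.875, 0.484, 0.0]
wrist_force: [0.5, -0.2, 0.5]
opening: 0.604
```

Emit:
move_arm --moves '[{"gripper":0,"x":0,"y":0,"z":0,"roll":0},{"gripper":0,"x":0,"y":0,"z":0,"roll":0},{"gripper":0,"x":0,"y":0,"z":0,"roll":0},{"gripper":0,"x":0,"y":0,"z":0,"roll":0},{"gripper":0,"x":0,"y":0,"z":0,"roll":0}]'

```text
time_s: 3.38
eef_pos: [0.5481, 0.088, 0.3389]
eef_rot: [0.001, 0.875, 0.484, 0.001]
wrist_force: [-2.1, -0.4, 6.0]
opening: 0.194
```

Emit:
move_arm --moves '[{"gripper":0,"x":1.0,"y":0,"z":0,"roll":0},{"gripper":0,"x":1.0,"y":0,"z":0,"roll":0},{"gripper":0,"x":1.0,"y":0,"z":0,"roll":0},{"gripper":0,"x":1.0,"y":0,"z":0,"roll":0},{"gripper":0,"x":0,"y":0,"z":0,"roll":0}]'

```text
time_s: 4.0
eef_pos: [0.5695, 0.1225, 0.3389]
eef_rot: [0.0, 0.875, 0.484, 0.001]
wrist_force: [-0.7, 0.6, 6.7]
opening: 0.192
```

Emit:
move_arm --moves '[{"gripper":0,"x":0.2,"y":0,"z":0,"roll":0},{"gripper":100,"x":0,"y":0,"z":0,"roll":0},{"gripper":100,"x":0,"y":0,"z":0,"roll":0},{"gripper":100,"x":0,"y":0,"z":0,"roll":0},{"gripper":100,"x":0,"y":0,"z":0,"roll":0}]'

```text
time_s: 4.62
eef_pos: [0.5701, 0.1237, 0.3376]
eef_rot: [-0.0, 0.875, 0.484, -0.0]
wrist_force: [0.5, 0.8, 0.3]
opening: 0.992
```

Emit:
move_arm --moves '[{"gripper":100,"x":0,"y":0,"z":-2.2,"roll":0},{"gripper":100,"x":0,"y":0,"z":-2.2,"roll":0},{"gripper":100,"x":0,"y":0,"z":-2.6,"roll":0},{"gripper":100,"x":-4.0,"y":-2.0,"z":0,"roll":0},{"gripper":100,"x":-4.0,"y":-2.0,"z":0,"roll":0}]'

```text
time_s: 5.25
eef_pos: [0.4929, 0.0768, 0.4079]
eef_rot: [0.0, 0.875, 0.484, 0.0]
wrist_force: [0.3, 0.4, -0.4]
opening: 1.0
```

```bash
python3 - <<'E'
from h import *
c,o=snap('wrist','w3.png'); print(o['eef_pos'],o['opening'],delta(o,(.470,.084,.172)))
b=blobs(c['img'],(0,150,60),(8,255,255),(0,0,512,384))[0]; print(b)
print(blobs(c['img'],(22,150,70),(33,255,255),(0,0,512,384))[0])
k=wz(c,o,*b[0][1],.170); print(k,delta(o,k),wproj(c,o,(.5705,.1245,.201)))
E
```

```text
[0.49291257 0.07683563 0.40790192] 1.000280530519359 (array([-0.62, -2.34,  8.09]), np.float64(57.89380184924367))
[([222, 152, 42, 44, 1209], [242.4, 173.8]), ([220, 171, 1, 4, 4], [220.0, 172.5])]
[([345, 231, 6, 3, 7], [347.3, 232.1]), ([339, 232, 3, 1, 3], [340.0, 232.0])]
[0.47047833 0.08303389 0.17      ] (array([-0.67, -2.25,  8.29]), np.float64(57.89380184924367)) (np.float64(365.148167021105), np.float64(268.99022843652926))
```

View pics/w3.png

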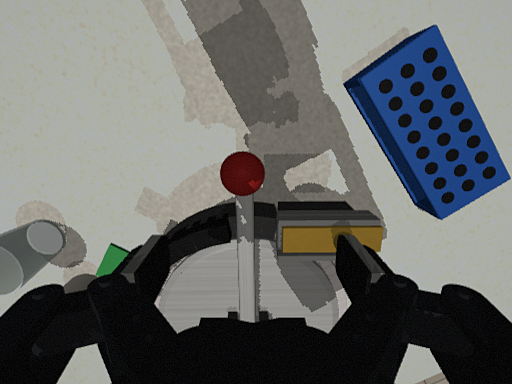

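The tongue, at (280–382, 238), now stands clear of the bar. The knob is at (242,174). Next I grip the knob.

Emit:
move_arm --moves '[{"gripper":100,"x":-0.7,"y":-2.25,"z":0,"roll":0},{"gripper":100,"x":0,"y":0,"z":2.7,"roll":0},{"gripper":100,"x":0,"y":0,"z":2.7,"roll":0},{"gripper":100,"x":0,"y":0,"z":2.7,"roll":0},{"gripper":0,"x":0,"y":0,"z":0,"roll":0}]'

```text
time_s: 5.92
eef_pos: [0.47, 0.0833, 0.3249]
eef_rot: [-0.001, 0.875, 0.484, -0.002]
wrist_force: [-0.1, -0.1, 0.3]
opening: 0.816
```

Emit:
move_arm --moves '[{"gripper":0,"x":0,"y":0,"z":0,"roll":0},{"gripper":0,"x":0,"y":0,"z":0,"roll":0},{"gripper":0,"x":0,"y":0,"z":0,"roll":0},{"gripper":0,"x":0,"y":0,"z":0,"roll":0},{"gripper":0,"x":0,"y":0,"z":0,"roll":0}]'

```text
time_s: 6.55
eef_pos: [0.4715, 0.0832, 0.3284]
eef_rot: [0.001, 0.875, 0.484, 0.001]
wrist_force: [-1.5, 0.4, 5.6]
opening: 0.363
```

Emit:
move_arm --moves '[{"gripper":0,"x":0,"y":0.2,"z":-1.0,"roll":0},{"gripper":0,"x":0,"y":0.25,"z":-1.0,"roll":0},{"gripper":0,"x":0,"y":0.32,"z":-1.0,"roll":0},{"gripper":0,"x":0,"y":0.38,"z":-1.0,"roll":0},{"gripper":0,"x":0,"y":0,"z":0,"roll":0}]'

```text
time_s: 7.18
eef_pos: [0.4813, 0.0766, 0.3677]
eef_rot: [0.001, 0.875, 0.483, 0.001]
wrist_force: [6.2, -2.3, -7.3]
opening: 0.366
```

```bash
python3 - <<'E'
from h import *
c,o=snap('side','s2.png'); print(o['eef_pos'],o['wrist_force'],o['opening'])
b=blobs(c['img'],(0,150,60),(8,255,255),(200,100,350,230))[0]; print(b)
cv2.imwrite('pics/s2c.png',cv2.resize(c['img'][90:240,190:370],None,fx=3.3,fy=3.3,interpolation=cv2.INTER_CUBIC)[:,:,::-1])
E
```

```text
[0.48133058 0.07662657 0.36774199] [ 6.20139226 -2.29146166 -7.28534012] 0.3662152419614847
[([248, 142, 3, 6, 13], [248.9, 144.5])]
```

View pics/s2c.png

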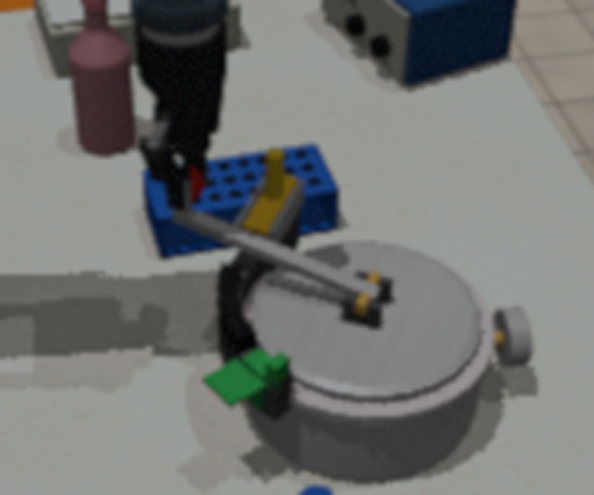

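The lever is lifted above the keeper and the catch is still drawn back, so I can swing it.

Emit:
move_arm --moves '[{"gripper":0,"x":-1.5,"y":0.07,"z":0,"roll":-5},{"gripper":0,"x":-1.5,"y":0.07,"z":0,"roll":-5},{"gripper":0,"x":-1.5,"y":0.07,"z":0,"roll":-5},{"gripper":0,"x":-1.5,"y":0.07,"z":0,"roll":-5},{"gripper":0,"x":-1.5,"y":0.07,"z":0,"roll":-5}]'

```text
time_s: 7.85
eef_pos: [0.4565, 0.0065, 0.367]
eef_rot: [0.001, 0.749, 0.662, 0.002]
wrist_force: [12.4, -0.3, -9.1]
opening: 0.363
```

Emit:
move_arm --moves '[{"gripper":0,"x":-1.5,"y":0.15,"z":0,"roll":-5},{"gripper":0,"x":-1.5,"y":0.1,"z":0,"roll":-5},{"gripper":0,"x":-1.5,"y":0.07,"z":0,"roll":-5},{"gripper":0,"x":-1.5,"y":0.07,"z":0,"roll":-5},{"gripper":0,"x":-1.5,"y":0.07,"z":0,"roll":-5}]'

```text
time_s: 8.48
eef_pos: [0.4643, -0.0672, 0.3665]
eef_rot: [-0.0, 0.588, 0.809, 0.001]
wrist_force: [8.5, 3.5, -7.5]
opening: 0.364
```

Emit:
move_arm --moves '[{"gripper":0,"x":-1.5,"y":0.07,"z":0,"roll":-5},{"gripper":0,"x":-1.5,"y":0.07,"z":0,"roll":-5},{"gripper":0,"x":0,"y":0,"z":0,"roll":0},{"gripper":0,"x":0,"y":0,"z":0,"roll":0},{"gripper":0,"x":0,"y":0,"z":0,"roll":0}]'

```text
time_s: 9.1
eef_pos: [0.4761, -0.0945, 0.3664]
eef_rot: [-0.0, 0.516, 0.856, 0.001]
wrist_force: [6.7, 0.5, -6.3]
opening: 0.367
```

```bash
python3 - <<'E'
from h import *
o=ctrl.get_obs(); print(o['q'].round(2),o['wrist_force'])
p=o['eef_pos'][:2]-[.6255,-.0125]; print(o['eef_pos'],np.linalg.norm(p),np.degrees(np.arctan2(p[1],p[0]))%360,delta(o,(.461,-.099,.172)))
q=np.array([.4705,.0835])-[.6255,-.0125]; print(np.linalg.norm(q),np.degrees(np.arctan2(q[1],q[0]))+60)
E
```

```text
[-0.44  0.02  1.87  0.    1.26 -2.5 ] [ 6.71775049  0.46665372 -6.34924018]
[ 0.47606868 -0.09450981  0.36644443] 0.17045623632360332 208.75853938273787 (array([ 0.28, -1.58,  3.94]), np.float64(117.83410015386453))
0.18232114523554308 208.22779600255757
```

Emit:
move_arm --moves '[{"gripper":0,"x":0,"y":-0.38,"z":1.0,"roll":0},{"gripper":0,"x":0,"y":-0.32,"z":1.0,"roll":0},{"gripper":0,"x":0,"y":-0.25,"z":1.0,"roll":0},{"gripper":0,"x":0,"y":-0.2,"z":0.8,"roll":0},{"gripper":0,"x":0,"y":0,"z":0,"roll":0}]'

```text
time_s: 9.72
eef_pos: [0.4661, -0.1006, 0.3293]
eef_rot: [0.001, 0.516, 0.856, 0.0]
wrist_force: [4.1, 0.1, -1.5]
opening: 0.367
```

Emit:
move_arm --moves '[{"gripper":100,"x":0,"y":0,"z":0,"roll":0},{"gripper":100,"x":0,"y":0,"z":0,"roll":0},{"gripper":100,"x":0,"y":0,"z":0,"roll":0},{"gripper":100,"x":0,"y":0,"z":0,"roll":0},{"gripper":100,"x":0,"y":0,"z":0,"roll":0}]'

```text
time_s: 10.35
eef_pos: [0.4656, -0.1004, 0.3287]
eef_rot: [-0.0, 0.516, 0.856, -0.0]
wrist_force: [-0.3, -0.4, 0.1]
opening: 0.998
```

Emit:
move_arm --moves '[{"gripper":100,"x":0,"y":0,"z":-2.5,"roll":0},{"gripper":100,"x":0,"y":0,"z":-2.5,"roll":0},{"gripper":100,"x":0,"y":0,"z":-2.5,"roll":0},{"gripper":100,"x":0,"y":-3,"z":-3.0,"roll":0},{"gripper":100,"x":0,"y":0,"z":0,"roll":0}]'

```text
time_s: 10.98
eef_pos: [0.4388, -0.1151, 0.4361]
eef_rot: [0.002, 0.517, 0.856, -0.0]
wrist_force: [-0.7, -0.3, -0.2]
opening: 1.005
```

```bash
python3 - <<'E'
from h import *
c,o=snap('side','s3.png'); print(o['eef_pos'],o['wrist_force'],o['opening'])
b=blobs(c['img'],(0,150,60),(8,255,255),(200,100,350,230))[0]; print(b); print(onz(c,*b[0][1],.17) if b else 0)
w,o=snap('wrist','w4.png'); b2=blobs(w['img'],(0,150,60),(8,255,255),(0,0,512,384))[0]; print(b2)
k=wz(w,o,*b2[0][1],.17);print(k, tri(ray(c,*b[0][1]),wray(w,o,*b2[0][1])))
q=k[:2]-[.6255,-.0125]; print(np.linalg.norm(q),np.degrees(np.arctan2(q[1],q[0]))%360)
a=cv2.resize(c['img'][90:240,190:370],(400,333)); cv2.imwrite('pics/f.png',np.hstack([a,cv2.resize(w['img'],(400,333))])[:,:,::-1])
E
```

```text
[ 0.43883415 -0.11507722  0.43611706] [-0.70818236 -0.28804442 -0.22939789] 1.0052019532176244
[([245, 193, 12, 11, 97], [251.0, 197.7])]
[ 0.46639012 -0.10334537  0.17      ]
[([234, 206, 37, 37, 960], [251.8, 223.9]), ([265, 215, 1, 1, 1], [265.0, 215.0])]
[ 0.46654295 -0.1011745   0.17      ] (array([ 0.46702021, -0.10086101,  0.16777471]), np.float64(0.0006913602774605398))
0.18201788852071232 209.15504674468036
```

View pics/f.png

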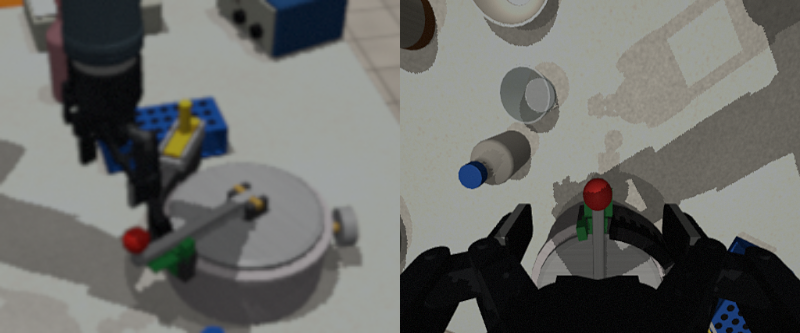

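The lever lies in the green notch. The knob triangulates to 0.168 m high, the same as when it was down at the start, and it has swung about 61°. The catch is still back, the gripper is clear, and the bottles and rack look undisturbed.

```bash
python3 -c "
from bench import ctrl
print(ctrl.hand_in())"
```

```text
the job is handed in; nothing more can be done
None
```

The lid is locked and the job is handed in at about 11 s of robot time; the hand-in gives no verdict. I drew the catch back about 42 mm by its post. Then I lifted the lever about 40 mm by its knob, swung it over the keeper, lowered it into the green notch, let go and backed off.

**Last checks:**
- **Lever:** the knob is 0.168 m high against 0.169 m when down at the start. It has turned about 61° (about 1.06 rad) and sits between the green horns.
- **Catch:** it is still drawn back in the last side view.
- **Gripper:** it is open and clear, with wrist force under 1 N.
- **Bystanders:** those in view looked upright and in place, but I did not measure them again.

**Failed or disagreed:**
- **Refused moves:** the first three move calls were refused because their rows left out fields, and nothing moved.
- **Knob distance:** I measured the knob at 182 mm from the pivot instead of the stated 185 mm, which is about the calibration error.

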